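Find the card box whose lid hinge has worn

ROBOT

A 6-joint arm with a two-finger parallel gripper is mounted at the origin on the work surface; the furniture and walls round the work are solid. World frame = base frame: x ahead of the robot, y to its left, z up, the work surface at z = 0. Lengths are in m, angles in rad, forces in N, time in s.
With the tool pointing down it reaches from about 0.35 to 0.725 m from the base axis. Payload 4.3 kg.
Tool frame: the origin (TCP) lies between the finger pads; the fingertips stand 19 mm ahead of it and the grasp point (between the pads) is the TCP; z points along the fingers, y is the line along which they close (so a half turn about z gives the same grasp; the last joint's range is limited). The gripper opens to 85 mm and grips with 20 to 120 N. Pads are 22 mm wide; open, the fingers measure 114 mm over their backs; the gripper's body (76 mm by 85 mm) begins 54 mm behind the grasp point. The pads swing forward as they close: fully open they stand 13 mm farther back than shut.
Start: joints at [1.197, 0.377, 0.081, 1.274, 0, 1.46], TCP at [0.15, 0.555, 0.25] pointing down, gripper open.
Joint ranges: [-2.72, 2.72], [-0.84, 1.66], [-1.02, 1.22], [-1.77, 2.12], [-1.37, 1.28], [-3.14, 3.14]. Speed limits (rad/s): [2.57, 2.57, 3.14, 3.14, 3.14, 3.14].

INTERFACE

Orientations are given as [roll, pitch, yaw] about the fixed x, y, z axes, in that order (R = Rz(yaw) Ry(pitch) Rx(roll)).
In Python, from rig import r, grab_frame, calibration, boxes_of, trace, tip_of gives the robot as it stands. The module is installed in compiled form; this text tells all that it offers.
- The arm moves only by the tool send_rows, never from a script. Its argument "commands" is a list of rows, each a list of 3 entries, a list of its own where there are three numbers: the turn, a rotation vector about the tool's x, y, z in rad, then the shift along the tool's x, y, z in cm, then the gripper's target within -1 to 1 (shut at 1, half-way at 0, fully open at -1). A call has 1 to 20 rows; each row shifts and turns the commanded pose from where the row before left it, along the tool's axes as they then stand; what a row does not reach is not made up. A row lasts 1/12 s, in which the tool goes at most 41.7 mm and 7.16 degrees, less where a joint would pass 70% of its speed; a pose out of reach is approached as far as the arm can. A call with a gripper value outside its range is refused whole. The fingers move at their own pace and stop on an object; "force" is the grip in N (left out, the last holds). Time passes only in rows, so rows that do not move let the fingers close. It gives the time, the measured TCP pose, the force, the opening and the grip force at its end, in the units of the state.
- r.observe(): the state, without advancing time (a new reading comes with each control period).
- grab_frame(name): name is "scene" or "side" or "wrist"; returns (picture, depth): 384x512x3 uint8, red, green, blue; 384x512 float32, m along the optical axis (not along the pixel's ray), 0 where there is no reading.
- calibration(name): a dict with "fx", "fy", "cx", "cy" (pixels), "camera_from_world" (4x4, takes a point from world to camera coordinates). Camera axes: x right, y down, z forward; pixel columns grow to the right and rows downward; lengths in m; the calibration is good to about 2 mm. A picture is of the moment at which its call begins: read the wrist's pose just before it. calibration takes no time and is no camera call; for the wrist camera it gives the pose at the moment of the call.
- r.close_job(): hands the job in; it is judged then, once.
Trained networks look in the newest picture that a camera, given by its name, has taken for a name from the list of things; names that differ only in an ending like _2 or _b are one class to them, and where a whole thing is asked for, a point or a joint stands for the part that bears it (a point fixed in the world has none). Each returns a list of dicts, best first, with "conf" (0 to 1); they miss things now and then, are a little off and sometimes report something else, mostly with a low value. They report only what shows in the picture. A call takes as long as a camera call. They do not tell look-alikes from the thing itself.
- boxes_of(camera, target): "point" ([x, y, z] in m, in world coordinates, good to about 4 mm: the middle of the surface that is visible of it).
- trace(camera, target): "mask" (384x512 bool, what is visible of it).
- tip_of(camera, target): "point" ([x, y, z] in m, in world coordinates, good to about 4 mm: a listed point, or the origin of a listed thing).
The state is a dict: "t": time; "qpos": joint angles; "joint_velocities": joint speeds; "joint_torque": joint torques, N m; "tcp_pos": TCP position; "tcp_rot": TCP orientation; "ft_force": force on the tool from outside, world axes, zero at the start; "moment": the same for the moment, N m; "width": finger opening in m; "gripper_force": force on a finger pad.
Only numpy, scipy, OpenCV 4.12 (cv2) and the standard library are available. Lean on these libraries where they do the work, as an engineer would, in place of code of your own. Each camera call takes 0.05 s, during which the arm holds its last target. There are 200 camera calls.

TASK

One of the two card boxes has a worn lid hinge. Try both: with shut fingers against the front of its bar (do not clamp the bar, and press no harder than 25 N) swing each lid up to about 45 degrees, then draw your fingers back slightly to feel whether it stays or follows them. Finish with the sound lid standing by itself at about 45 degrees and the worn one fully shut, eased down and never dropped, with the other things left alone.

Things in the scene. Friction and masses are not known exactly. Their poses are not given: they have to be found in the camera images.
- card_box_1: one of two identical plain walnut card boxes, 103 x 164 x 114 mm (depth, width, height), fixed to the worktop; the lid is its top 15 mm. One box has a worn hinge; which one changes and cannot be seen. Origin: centre of the underside; x points from the front (robot side) to the hinge at the back, y along the width, z up.
- card_box_1_lid (a joint): lid angle, rad: 0 shut, grows as the front edge rises and swings back, stop at 1.66. A sound hinge holds the lid by friction (0.32 N m) from 0.3 rad up; a worn one (0.02 N m) lets it sink unless held. A lid weighs 0.45 to 0.65 kg with its pull; slack, at 45 degrees, its bar leans on a finger in front of it with about 1 to 3 N, toward the front. Swinging a sound lid up from shut takes about 8 N at the bar, square to the line from hinge to bar.
- bar_1 (a point): middle of the lid's pull: a round dark steel bar, 10 mm thick, 90 mm long, parallel to the hinge, on a post at each end. Shut, its centre line is 45 mm above the lid and 159 mm above the worktop, over the box's centre. Axes: the box's, turned with the lid. A shut hand let down in front of the bar, tips beside the lid's top, swings the lid open by pressing the bar back and up along its arc.
- hinge_1 (a point): middle of the lid's hinge line (along the box's y): 50 mm behind the box's centre, 99 mm above the worktop. The bar's centre line is 78 mm from it: 50 mm in front and 60 mm above when shut.
- card_box_2: one of two identical plain walnut card boxes, 103 x 164 x 114 mm (depth, width, height), fixed to the worktop; the lid is its top 15 mm. One box has a worn hinge; which one changes and cannot be seen. Origin: centre of the underside; x points from the front (robot side) to the hinge at the back, y along the width, z up.
- card_box_2_lid (a joint): lid angle, rad: 0 shut, grows as the front edge rises and swings back, stop at 1.66. A sound hinge holds the lid by friction (0.32 N m) from 0.3 rad up; a worn one (0.02 N m) lets it sink unless held. A lid weighs 0.45 to 0.65 kg with its pull; slack, at 45 degrees, its bar leans on a finger in front of it with about 1 to 3 N, toward the front. Swinging a sound lid up from shut takes about 8 N at the bar, square to the line from hinge to bar.
- bar_2 (a point): middle of the lid's pull: a round dark steel bar, 10 mm thick, 90 mm long, parallel to the hinge, on a post at each end. Shut, its centre line is 45 mm above the lid and 159 mm above the worktop, over the box's centre. Axes: the box's, turned with the lid. A shut hand let down in front of the bar, tips beside the lid's top, swings the lid open by pressing the bar back and up along its arc.
- hinge_2 (a point): middle of the lid's hinge line (along the box's y): 50 mm behind the box's centre, 99 mm above the worktop. The bar's centre line is 78 mm from it: 50 mm in front and 60 mm above when shut.
- salt_shaker: glass salt shaker with grey cap, 44 mm across, 90 mm tall; a bystander, origin at the centre of its underside
- pepper_shaker: glass pepper shaker with grey cap, 44 mm across, 90 mm tall; a bystander, origin at the centre of its underside
- candle_jar: glass jar with a candle, 76 mm across, 90 mm tall; a bystander, origin at the centre of its underside
There are look-alikes about, which are no part of the job. What is shaped like the card_box_1 but red is not meant.

How it is judged:
By the outcome, as a careful person would: the job done as asked, in the order asked, and still so for the second after the job is handed in, with the robot touching nothing.
It also fails if it takes over 70 s, if anything falls off the work surface, if the arm or the gripper's body presses on something with over 40 N, if the wrist force passes 120 N, or if a joint passes its speed limit or range.

## Working session

There is one attempt and no reset: what is moved stays moved. The work goes in short steps, Python scripts to look and compute and a tool call to move; the robot and the scene stay as the last step left them, time stands still between calls to the robot, and variables do not carry over. Pictures are saved under pics/ and viewed, at most 10 in all, crops included, and the job is handed in when it is done.

Besides the shell and the picture viewer there is one more tool, called after "Emit:" by a JSON object that holds its "fn" and its "kwargs", one argument or row to a line. send_rows: Moves the arm, as the interface text tells. Its arguments: {"type":"object","properties":{"commands":{"type":"array","items":{"type":"array"}},"force":{"type":"number"}},"required":["commands"]}

```bash
mkdir -p pics
cat > h.py <<'E'
from rig import *
import numpy as np, cv2
def save(cam,name):
    im,d=grab_frame(cam); cv2.imwrite(f'pics/{name}.png',im[:,:,::-1]); return im,d
def pts(cam,d):
    c=calibration(cam); v,u=np.mgrid[:384,:512]
    P=np.stack([(u-c['cx'])/c['fx']*d,(v-c['cy'])/c['fy']*d,d,np.ones_like(d)],-1)
    return (P@np.linalg.inv(c['camera_from_world']).T)[...,:3]
E
python3 - <<'E'
from h import *
a,_=save('scene','s0'); 
for t in ['card_box_1','bar_1','hinge_1']:
    for q in tip_of('scene',t): print(t,np.round(q['point'],3),round(q['conf'],2))
b,_=save('side','d0')
for t in ['card_box_1','bar_1','hinge_1']:
    for q in tip_of('side',t): print(t,np.round(q['point'],3),round(q['conf'],2))
cv2.imwrite('pics/both.png',cv2.resize(np.vstack([a,b])[:,:,::-1],None,fx=.78,fy=.78))
o=r.observe();print(o['t'],o['tcp_pos'],o['tcp_rot'],o['ft_force'])
E
```

```text
card_box_1 [ 0.312  0.205 -0.001] 0.97
card_box_1 [0.513 0.219 0.005] 0.93
bar_1 [ 0.496 -0.142  0.16 ] 0.85
bar_1 [0.518 0.216 0.164] 0.83
bar_1 [0.308 0.204 0.158] 0.82
hinge_1 [0.359 0.205 0.098] 0.89
hinge_1 [ 0.546 -0.137  0.1  ] 0.86
card_box_1 [0.311 0.203 0.002] 0.93
card_box_1 [0.516 0.216 0.001] 0.85
card_box_1 [ 0.499 -0.142 -0.002] 0.84
bar_1 [0.515 0.216 0.162] 0.94
bar_1 [0.31  0.203 0.164] 0.82
bar_1 [ 0.499 -0.145  0.159] 0.8
hinge_1 [0.564 0.231 0.097] 0.87
hinge_1 [0.354 0.206 0.097] 0.68
0.4 [0.14990116 0.55506109 0.25019723] [-3.14141809e+00  4.54199345e-06  2.87779936e+00] [-1.1602558  -0.47025128 -0.52312994]
```

View pics/both.png

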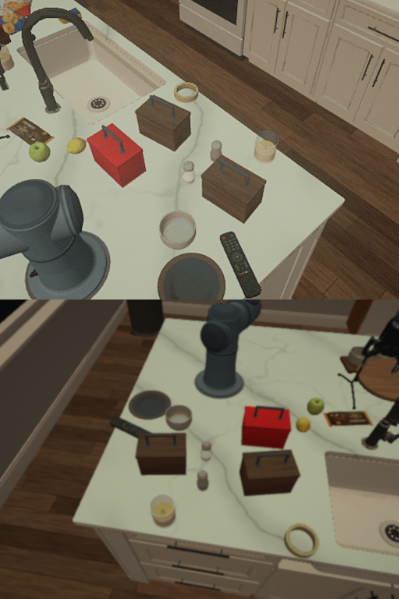

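The picture shows three box-shaped candidates (scene pixels, full scale): red at (150,195), which is the look-alike; walnut at (209,155), world about (0.515, 0.217); and walnut at (300,240), world about (0.498, -0.142). I choose the two walnut ones. Next I check them in a crop and fit their poses from depth.

Run:
```python
from h import *
A=[];ims=[]
for cam in ['scene','side']:
    im,d=grab_frame(cam); A.append(pts(cam,d)[d>0]); ims.append(im)
    P=pts(cam,d)
    for n,c in (('A',(.515,.217)),('B',(.498,-.142))):
        near=np.hypot(P[...,0]-c[0],P[...,1]-c[1])<.11
        top=P[near&(abs(P[...,2]-.114)<.006)&(d>0)]; bar=P[near&(P[...,2]>.15)&(P[...,2]<.18)&(d>0)]
        rc=cv2.minAreaRect(top[:,:2].astype(np.float32)*1000)
        m=bar.mean(0); w,v=np.linalg.eigh(np.cov(bar[:,:2].T)); 
        print(cam,n,'rect',np.round(rc[0],1),np.round(rc[1],1),round(rc[2],2),'topz',np.median(top[:,2]).round(4),'bar',m.round(4),len(bar),'yaw',np.degrees(np.arctan(-v[0,1]/v[1,1])).round(1),'zmax',bar[:,2].max().round(3))
    for t in ['salt_shaker','pepper_shaker','candle_jar']:
        print(t,[(np.round(q['point'],3),round(q['conf'],2)) for q in tip_of(cam,t)[:2]])
    P=pts(cam,d)
cv2.imwrite('pics/crop.png',cv2.resize(ims[0][110:290,150:350,::-1],None,fx=3,fy=3))
```

```text
scene A rect [513.2 219.2] [107.3 166.6] 13.61 topz 0.1129 bar [0.512  0.2162 0.1609] 143 yaw 14.2 zmax 0.168
scene B rect [ 493.9 -141.2] [105.6 165.7] 10.47 topz 0.1126 bar [ 0.4928 -0.1432  0.1607] 210 yaw 9.8 zmax 0.167
salt_shaker [(array([ 0.449, -0.002, -0.003]), 0.89)]
pepper_shaker [(array([0.573, 0.016, 0.004]), 0.61), (array([ 0.497, -0.146, -0.002]), 0.29)]
candle_jar [(array([ 0.705, -0.093,  0.002]), 0.84)]
side A rect [516.5 217. ] [106.5 164.7] 14.55 topz 0.1134 bar [0.5186 0.2155 0.1615] 183 yaw 13.9 zmax 0.168
side B rect [ 498.  -143.8] [103.9 162.9] 10.37 topz 0.1134 bar [ 0.4989 -0.1426  0.161 ] 168 yaw 9.9 zmax 0.167
salt_shaker [(array([ 0.437,  0.004, -0.001]), 0.77)]
pepper_shaker [(array([ 0.568,  0.008, -0.004]), 0.62), (array([ 0.548, -0.137,  0.094]), 0.52)]
candle_jar [(array([ 0.701, -0.091,  0.   ]), 0.73)]
```

View pics/crop.png

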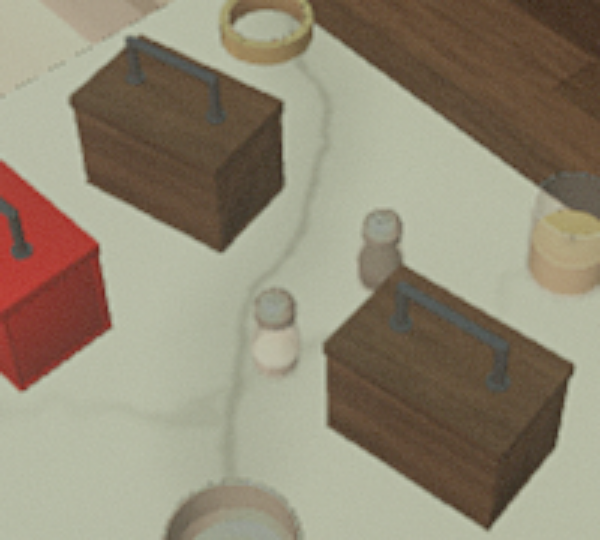

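The crop confirms two plain walnut boxes: A's bar runs at about (170,65) and B's at about (450,320), with the shakers between the boxes. I'll check the route for tall obstacles, then compute the move.

```bash
cat >> h.py <<'E'
from scipy.spatial.transform import Rotation as R
BX={'A':(.5155,.217,14.1),'B':(.496,-.1425,10.1)}
def target(b,x,z,y=0):   # world TCP for box coords
    cx,cy,w=BX[b]; w=np.radians(w); return np.array([cx+x*np.cos(w)-y*np.sin(w),cy+x*np.sin(w)+y*np.cos(w),z])
def delta(p,yawdeg):
    o=r.observe(); T=R.from_euler('xyz',o['tcp_rot']); G=R.from_euler('xyz',[180,0,yawdeg],degrees=True)
    print('shift cm tool',(T.inv().apply(p-o['tcp_pos'])*100).round(2),'rotvec',(T.inv()*G).as_rotvec().round(4))
def box(b):
    o=r.observe(); cx,cy,w=BX[b]; w=np.radians(w); d=o['tcp_pos']-[cx,cy,0]; f=o['ft_force']
    print('t',round(o['t'],2),'box xyz mm',(np.array([d[0]*np.cos(w)+d[1]*np.sin(w),-d[0]*np.sin(w)+d[1]*np.cos(w),d[2]])*1e3).round(1),'F box',np.round([f[0]*np.cos(w)+f[1]*np.sin(w),-f[0]*np.sin(w)+f[1]*np.cos(w),f[2]],2),'rot',np.degrees(o['tcp_rot']).round(1),'w',round(o['width'],4))
E
python3 - <<'E'
from h import *
for cam in ['scene','side']:
    im,d=grab_frame(cam);P=pts(cam,d)[d>0]
    m=(P[:,2]>.14)&(P[:,2]<.8)&(P[:,0]>.05)&(P[:,0]<.9)&(abs(P[:,1])<.9)
    g,c=np.unique((P[m]/.05).round().astype(int)[:,:2],axis=0,return_counts=True)
    print(cam,[(tuple((a*.05).round(2)),int(k),round(float(P[m][((P[m]/.05).round().astype(int)[:,:2]==a).all(1)][:,2].max()),2)) for a,k in zip(g,c) if k>15])
p=target('A',-.031,.25); print(p); delta(p,194.1); box('A')
E
```

```text
scene [((np.float64(0.05), np.float64(-0.1)), 96, 0.29), ((np.float64(0.05), np.float64(-0.05)), 662, 0.33), ((np.float64(0.05), np.float64(0.0)), 259, 0.34), ((np.float64(0.1), np.float64(-0.05)), 220, 0.32), ((np.float64(0.1), np.float64(0.0)), 189, 0.32), ((np.float64(0.15), np.float64(0.5)), 192, 0.33), ((np.float64(0.25), np.float64(0.6)), 459, 0.36), ((np.float64(0.3), np.float64(0.15)), 51, 0.17), ((np.float64(0.3), np.float64(0.2)), 70, 0.17), ((np.float64(0.3), np.float64(0.25)), 49, 0.17), ((np.float64(0.3), np.float64(0.55)), 28, 0.4), ((np.float64(0.3), np.float64(0.6)), 697, 0.4), ((np.float64(0.35), np.float64(0.55)), 308, 0.41), ((np.float64(0.35), np.float64(0.6)), 34, 0.41), ((np.float64(0.4), np.float64(0.5)), 138, 0.39), ((np.float64(0.4), np.float64(0.55)), 282, 0.41), ((np.float64(0.45), np.float64(0.5)), 307, 0.38), ((np.float64(0.45), np.float64(0.55)), 16, 0.38), ((np.float64(0.5), np.float64(-0.2)), 51, 0.17), ((np.float64(0.5), np.float64(-0.15)), 103, 0.17), ((np.float64(0.5), np.float64(-0.1)), 76, 0.17), ((np.float64(0.5), np.float64(0.2)), 66, 0.17), ((n
[... 863 characters left out ...]
), np.float64(0.25)), 54, 0.17), ((np.float64(0.3), np.float64(0.6)), 163, 0.24), ((np.float64(0.45), np.float64(0.5)), 247, 0.34), ((np.float64(0.5), np.float64(-0.2)), 42, 0.17), ((np.float64(0.5), np.float64(-0.15)), 82, 0.17), ((np.float64(0.5), np.float64(-0.1)), 65, 0.17), ((np.float64(0.5), np.float64(0.2)), 63, 0.17), ((np.float64(0.5), np.float64(0.25)), 88, 0.17), ((np.float64(0.55), np.float64(0.15)), 21, 0.16), ((np.float64(0.55), np.float64(0.2)), 31, 0.17)]
[0.48543397 0.20944793 0.25      ]
shift cm tool [-4.140e+01 -2.463e+01  3.000e-02] rotvec [ 1.000e-04  1.000e-04 -5.099e-01]
t 0.9 box xyz mm [-272.2  417.   250.3] F box [ 0.55  0.24 -0.3 ] rot [180.    0.  164.9] w 0.0856
```

Emit:
{"fn": "send_rows", "kwargs": {
  "commands": [
    [[0, 0, 0], [-0.67, -2.5, 0], 1],
    [[0, 0, 0], [-0.67, -2.5, 0], 1],
    [[0, 0, 0], [-0.67, -2.5, 0], 1],
    [[0, 0, 0], [-0.67, -2.5, 0], 1],
    [[0, 0, 0], [-0.67, -2.5, 0], 1],
    [[0, 0, 0], [-0.67, -2.5, 0], 1],
    [[0, 0, 0], [-2.67, -0.69, 0], 1],
    [[0, 0, 0], [-2.67, -0.69, 0], 1],
    [[0, 0, 0], [-2.67, -0.69, 0], 1],
    [[0, 0, 0], [-2.67, -0.69, 0], 1],
    [[0, 0, 0], [-2.67, -0.69, 0], 1],
    [[0, 0, 0], [-2.67, -0.69, 0], 1],
    [[0, 0, 0], [-2.67, -0.69, 0], 1],
    [[0, 0, 0], [-2.67, -0.69, 0], 1],
    [[0, 0, 0], [-2.67, -0.69, 0], 1],
    [[0, 0, 0], [-2.67, -0.69, 0], 1],
    [[0, 0, 0], [-2.67, -0.69, 0], 1],
    [[0, 0, 0], [-2.67, -0.69, 0], 1],
    [[0, 0, 0], [-2.67, -0.69, 0], 1],
    [[0, 0, 0], [-2.67, -0.69, 0], 1]
  ],
  "force": 40
}}

```text
t: 2.57
tcp_pos: [0.4864, 0.2082, 0.2504]
tcp_rot: [3.141, 0.0, 2.878]
ft_force: [-0.4, -0.3, 0.9]
width: 0.0001
gripper_force: 0.0
```

Emit:
{"fn": "send_rows", "kwargs": {
  "commands": [
    [[0, 0, -0.102], [0, 0, 0], 1],
    [[0, 0, -0.102], [0, 0, 0], 1],
    [[0, 0, -0.102], [0, 0, 0], 1],
    [[0, 0, -0.102], [0, 0, 0], 1],
    [[0, 0, -0.102], [0, 0, 0], 1],
    [[0, 0, 0], [0, 0, 0], 1],
    [[0, 0, 0], [0, 0, 0], 1]
  ]
}}

```text
t: 3.15
tcp_pos: [0.4853, 0.2091, 0.2503]
tcp_rot: [3.142, 0.0, -2.898]
ft_force: [-0.1, -0.3, -0.3]
width: 0.0002
gripper_force: 0.0
```

Run:
```python
from h import *
delta(target('A',-.031,.158),194.1); box('A')
```

```text
shift cm tool [-0.02  0.03  9.23] rotvec [ 0.0001  0.0002 -0.0025]
t 3.15 box xyz mm [-31.2  -0.3 250.3] F box [-0.15 -0.32 -0.35] rot [ 180.    0. -166.] w 0.0002
```

Emit:
{"fn": "send_rows", "kwargs": {
  "commands": [
    [[0, 0, 0], [0, 0, 1.3], 1],
    [[0, 0, 0], [0, 0, 1.3], 1],
    [[0, 0, 0], [0, 0, 1.3], 1],
    [[0, 0, 0], [0, 0, 1.3], 1],
    [[0, 0, 0], [0, 0, 1.3], 1],
    [[0, 0, 0], [0, 0, 1.3], 1],
    [[0, 0, 0], [0, 0, 1.0], 1],
    [[0, 0, 0], [0, 0, 0.4], 1],
    [[0, 0, 0], [0, 0, 0], 1],
    [[0, 0, 0], [-0.3, 0, 0], 1],
    [[0, 0, 0], [-0.3, 0, 0], 1],
    [[0, 0, 0], [-0.2, 0, 0], 1],
    [[0, 0, 0], [-0.1, 0, 0], 1],
    [[0, 0, 0], [-0.1, 0, 0], 1],
    [[0, 0, 0], [-0.1, 0, 0], 1],
    [[0, 0, 0], [0, 0, 0], 1]
  ]
}}

```text
t: 4.48
tcp_pos: [0.4962, 0.2119, 0.1584]
tcp_rot: [3.141, 0.0, -2.895]
ft_force: [0.0, 0.6, 0.9]
width: -0.0001
gripper_force: 0.0
```

Run:
```python
from h import *
box('A')
```

```text
t 4.48 box xyz mm [-19.9  -0.3 158.4] F box [0.19 0.6  0.94] rot [ 180.     0.  -165.9] w -0.0001
```

Emit:
{"fn": "send_rows", "kwargs": {
  "commands": [
    [[0, 0, 0], [-0.1, 0, 0], 1],
    [[0, 0, 0], [-0.1, 0, 0], 1],
    [[0, 0, 0], [-0.1, 0, 0], 1],
    [[0, 0, 0], [-0.1, 0, 0], 1],
    [[0, 0, 0], [-0.13, 0, -0.1], 1],
    [[0, 0, 0], [-0.13, 0, -0.1], 1],
    [[0, 0, 0], [0, 0, 0], 1]
  ]
}}

```text
t: 5.07
tcp_pos: [0.5003, 0.2129, 0.1592]
tcp_rot: [3.142, -0.005, -2.895]
ft_force: [-4.3, -1.3, -2.2]
width: -0.0002
gripper_force: 2.6
```

Run:
```python
from h import *
box('A')
```

```text
t 5.07 box xyz mm [-15.7  -0.3 159.2] F box [-4.46 -0.21 -2.25] rot [ 180.    -0.3 -165.9] w -0.0002
```

Emit:
{"fn": "send_rows", "kwargs": {
  "commands": [
    [[0, 0, 0], [-0.14, 0, -0.1], 1],
    [[0, 0, 0], [-0.14, 0, -0.1], 1],
    [[0, 0, 0], [-0.14, 0, -0.1], 1],
    [[0, 0, 0], [-0.14, 0, -0.1], 1],
    [[0, 0, 0], [-0.14, 0, -0.1], 1],
    [[0, 0, 0], [-0.14, 0, -0.09], 1],
    [[0, 0, 0], [-0.14, 0, -0.09], 1],
    [[0, 0, 0], [-0.15, 0, -0.09], 1],
    [[0, 0, 0], [-0.15, 0, -0.08], 1],
    [[0, 0, 0], [-0.15, 0, -0.08], 1],
    [[0, 0, 0], [-0.15, 0, -0.08], 1],
    [[0, 0, 0], [0, 0, 0], 1]
  ]
}}

```text
t: 6.07
tcp_pos: [0.5151, 0.2166, 0.17]
tcp_rot: [-3.141, -0.005, -2.895]
ft_force: [-9.2, -1.8, 2.7]
width: -0.0002
gripper_force: 4.5
```

Run:
```python
from h import *
box('A')
```

```text
t 6.07 box xyz mm [ -0.5  -0.3 170. ] F box [-9.39  0.48  2.75] rot [-180.    -0.3 -165.9] w -0.0002
```

Emit:
{"fn": "send_rows", "kwargs": {
  "commands": [
    [[0, 0, 0], [-0.15, 0, -0.07], 1],
    [[0, 0, 0], [-0.16, 0, -0.06], 1],
    [[0, 0, 0], [-0.16, 0, -0.06], 1],
    [[0, 0, 0], [-0.16, 0, -0.06], 1],
    [[0, 0, 0], [-0.16, 0, -0.05], 1],
    [[0, 0, 0], [-0.16, 0, -0.05], 1],
    [[0, 0, 0], [-0.16, 0, -0.05], 1],
    [[0, 0, 0], [-0.16, 0, -0.05], 1],
    [[0, 0, 0], [-0.17, 0, -0.04], 1],
    [[0, 0, 0], [-0.17, 0, -0.04], 1],
    [[0, 0, 0], [-0.17, 0, -0.04], 1],
    [[0, 0, 0], [-0.17, 0, -0.03], 1],
    [[0, 0, 0], [-0.17, 0, -0.02], 1],
    [[0, 0, 0], [-0.17, 0, -0.02], 1],
    [[0, 0, 0], [-0.17, 0, -0.02], 1],
    [[0, 0, 0], [-0.17, 0, -0.01], 1],
    [[0, 0, 0], [-0.17, 0, -0.01], 1],
    [[0, 0, 0], [-0.17, 0, -0.01], 1],
    [[0, 0, 0], [0, 0, 0], 1]
  ]
}}

```text
t: 7.65
tcp_pos: [0.5461, 0.2245, 0.1782]
tcp_rot: [3.141, -0.0, -2.895]
ft_force: [-5.0, -1.4, 4.8]
width: 0.0
gripper_force: 3.0
```

Run:
```python
from h import *
box('A')
```

```text
t 7.65 box xyz mm [ 31.5  -0.2 178.2] F box [-5.25 -0.18  4.76] rot [ 180.    -0.  -165.9] w 0.0
```

Emit:
{"fn": "send_rows", "kwargs": {
  "commands": [
    [[0, 0, 0], [-0.17, 0, 0], 1],
    [[0, 0, 0], [-0.17, 0, 0], 1],
    [[0, 0, 0], [-0.17, 0, 0], 1],
    [[0, 0, 0], [-0.17, 0, 0], 1],
    [[0, 0, 0], [-0.17, 0, 0.01], 1],
    [[0, 0, 0], [-0.12, 0, 0.01], 1],
    [[0, 0, 0], [0, 0, 0], 1],
    [[0, 0, 0], [0, 0, 0], 1],
    [[0, 0, 0], [0, 0, 0], 1]
  ]
}}

```text
t: 8.4
tcp_pos: [0.5558, 0.2269, 0.1779]
tcp_rot: [3.141, 0.0, -2.895]
ft_force: [-5.2, -1.2, 3.2]
width: 0.0002
gripper_force: 2.5
```

```bash
cat >> h.py <<'E'
def lid(b):
    "lid angle from the lid's top plane (side, scene): box-frame tilt fit"
    cx,cy,w=BX[b]; w=np.radians(w); h=np.array([50,99.])
    for cam in ['scene','side']:
        im,d=grab_frame(cam); P=pts(cam,d)[d>0]-[cx,cy,0]
        X=(P[:,0]*np.cos(w)+P[:,1]*np.sin(w))*1e3;Y=(-P[:,0]*np.sin(w)+P[:,1]*np.cos(w))*1e3;Z=P[:,2]*1e3
        m=(abs(Y)<78)&(abs(Y)>18)&(Z>104)&(np.hypot(X-50,Z-99)<106)
        x,z=X[m]-50,Z[m]-99
        best=[]
        for t in np.radians(np.arange(0,95.1,.5)):
            # rotate back to shut
            xs=x*np.cos(t)-z*np.sin(t); zs=x*np.sin(t)+z*np.cos(t)
            on=(xs>-101)&(xs<0); best.append(((on&(abs(zs-15)<3)).sum()+(on&(abs(zs)<3)).sum(),((on&(abs(zs-60)<5)&(abs(xs+50)<5)).sum())))
        best=np.array(best); print(cam,m.sum(),'lid deg',np.argmax(best[:,0])/2,best[:,0].max(),'bar deg',np.argmax(best[:,1])/2,best[:,1].max())
E
python3 - <<'E'
from h import *
box('A'); lid('A')
E
```

```text
t 8.4 box xyz mm [ 41.5  -0.2 177.9] F box [-5.28  0.14  3.22] rot [ 180.     0.  -165.9] w 0.0002
scene 552 lid deg 44.5 179 bar deg 42.0 43
side 1635 lid deg 45.0 1342 bar deg 5.5 118
```

Emit:
{"fn": "send_rows", "kwargs": {
  "commands": [
    [[0, 0, 0], [0.1, 0, 0], 1],
    [[0, 0, 0], [0.1, 0, 0], 1],
    [[0, 0, 0], [0.1, 0, 0], 1],
    [[0, 0, 0], [0.1, 0, 0], 1],
    [[0, 0, 0], [0.1, 0, 0], 1],
    [[0, 0, 0], [0.1, 0, 0], 1],
    [[0, 0, 0], [0.1, 0, 0], 1],
    [[0, 0, 0], [0.1, 0, 0], 1],
    [[0, 0, 0], [0.1, 0, 0], 1],
    [[0, 0, 0], [0, 0, 0], 1],
    [[0, 0, 0], [0, 0, 0], 1],
    [[0, 0, 0], [0, 0, 0], 1],
    [[0, 0, 0], [0, 0, 0], 1],
    [[0, 0, 0], [0, 0, 0], 1],
    [[0, 0, 0], [0, 0, 0], 1]
  ]
}}

```text
t: 9.75
tcp_pos: [0.5472, 0.2247, 0.1771]
tcp_rot: [3.142, 0.0, -2.895]
ft_force: [-0.2, -0.1, 0.5]
width: -0.0
gripper_force: 0.0
```

Run:
```python
from h import *
box('A'); lid('A'); box('A')
```

```text
t 9.75 box xyz mm [ 32.6  -0.3 177.1] F box [-0.25 -0.07  0.45] rot [ 180.     0.  -165.9] w -0.0
scene 530 lid deg 42.5 179 bar deg 42.0 37
side 1735 lid deg 45.0 1442 bar deg 6.0 142
t 9.85 box xyz mm [ 32.6  -0.3 177.1] F box [ 0.19 -0.83  0.68] rot [ 180.     0.  -165.9] w -0.0002
```

A held at 45° with zero force on the drawn-back fingers, so A is sound. I lift clear and go to B.

Emit:
{"fn": "send_rows", "kwargs": {
  "commands": [
    [[0, 0, 0], [0, 0, -0.5], 1],
    [[0, 0, 0], [0, 0, -1], 1],
    [[0, 0, 0], [0, 0, -1.5], 1],
    [[0, 0, 0], [0, 0, -1.5], 1],
    [[0, 0, 0], [0, 0, -1.5], 1],
    [[0, 0, 0], [0, 0, -1.5], 1],
    [[0, 0, 0], [0, 0, -1], 1],
    [[0, 0, 0], [0, 0, -0.5], 1],
    [[0, 0, 0], [0, 0, 0], 1]
  ]
}}

```text
t: 10.6
tcp_pos: [0.548, 0.2249, 0.2689]
tcp_rot: [3.141, 0.003, -2.895]
ft_force: [0.2, -0.0, -0.7]
width: 0.0
gripper_force: 0.0
```

Run:
```python
from h import *
box('A'); lid('A'); delta(target('B',-.031,.25),190.1)
```

```text
t 10.6 box xyz mm [ 3.350e+01 -2.000e-01  2.689e+02] F box [ 0.19 -0.05 -0.69] rot [ 180.     0.2 -165.9] w 0.0
scene 586 lid deg 42.5 190 bar deg 42.0 67
side 2134 lid deg 45.0 1791 bar deg 5.5 243
shift cm tool [ 17.   -34.15   1.68] rotvec [ 0.     -0.0002  0.0699]
```

Emit:
{"fn": "send_rows", "kwargs": {
  "commands": [
    [[0, 0, 0], [1, -2, 0], 1],
    [[0, 0, 0], [1, -2, 0], 1],
    [[0, 0, 0], [1, -2, 0], 1],
    [[0, 0, 0], [1, -2, 0], 1],
    [[0, 0, 0], [1, -2, 0], 1],
    [[0, 0, 0], [1, -2, 0], 1],
    [[0, 0, 0], [1, -2, 0], 1],
    [[0, 0, 0], [1, -2, 0], 1],
    [[0, 0, 0], [1, -2, 0], 1],
    [[0, 0, 0], [1, -2, 0], 1],
    [[0, 0, 0], [1, -2, 0], 1],
    [[0, 0, 0], [1, -2, 0], 1],
    [[0, 0, 0], [1, -2, 0], 1],
    [[0, 0, 0], [1, -2, 0], 1],
    [[0, 0, 0], [1, -2, 0.5], 1],
    [[0, 0, 0], [1, -2, 0.5], 1],
    [[0, 0, 0], [1, -2, 0.5], 1],
    [[0, 0, 0.07], [0, 0, 0], 1],
    [[0, 0, 0], [0, 0, 0], 1]
  ]
}}

```text
t: 12.28
tcp_pos: [0.464, -0.1472, 0.2506]
tcp_rot: [3.14, -0.002, -2.969]
ft_force: [-0.6, 0.5, 0.1]
width: -0.0002
gripper_force: 0.0
```

Run:
```python
from h import *
box('B'); delta(target('B',-.031,.158),190.1)
```

```text
t 12.28 box xyz mm [-32.3   1.  250.6] F box [-0.5   0.62  0.13] rot [ 1.799e+02 -1.000e-01 -1.701e+02] w -0.0002
shift cm tool [-0.16 -0.12  9.26] rotvec [ 0.0019 -0.0024 -0.0036]
```

Emit:
{"fn": "send_rows", "kwargs": {
  "commands": [
    [[0, 0, 0], [0, 0, 1.3], 1],
    [[0, 0, 0], [0, 0, 1.3], 1],
    [[0, 0, 0], [0, 0, 1.3], 1],
    [[0, 0, 0], [0, 0, 1.3], 1],
    [[0, 0, 0], [0, 0, 1.3], 1],
    [[0, 0, 0], [0, 0, 1.3], 1],
    [[0, 0, 0], [0, 0, 1.0], 1],
    [[0, 0, 0], [0, 0, 0.4], 1],
    [[0, 0, 0], [0, 0, 0], 1],
    [[0, 0, 0], [-0.3, 0, 0], 1],
    [[0, 0, 0], [-0.3, 0, 0], 1],
    [[0, 0, 0], [-0.2, 0, 0], 1],
    [[0, 0, 0], [-0.2, 0, 0], 1],
    [[0, 0, 0], [-0.1, 0, 0], 1],
    [[0, 0, 0], [-0.1, 0, 0], 1],
    [[0, 0, 0], [-0.1, 0, 0], 1],
    [[0, 0, 0], [-0.1, 0, 0], 1],
    [[0, 0, 0], [0, 0, 0], 1]
  ]
}}

```text
t: 13.78
tcp_pos: [0.4791, -0.1441, 0.1601]
tcp_rot: [3.142, 0.0, -2.965]
ft_force: [0.2, 0.9, -0.5]
width: 0.0002
gripper_force: 0.0
```

Run:
```python
from h import *
box('B')
```

```text
t 13.78 box xyz mm [-16.9   1.4 160.1] F box [ 0.34  0.9  -0.48] rot [ 180.     0.  -169.9] w 0.0002
```

Emit:
{"fn": "send_rows", "kwargs": {
  "commands": [
    [[0, 0, 0], [-0.1, 0, 0], 1],
    [[0, 0, 0], [-0.1, 0, 0], 1],
    [[0, 0, 0], [-0.1, 0, 0], 1],
    [[0, 0, 0], [-0.14, 0, -0.1], 1],
    [[0, 0, 0], [-0.14, 0, -0.1], 1],
    [[0, 0, 0], [-0.14, 0, -0.1], 1],
    [[0, 0, 0], [-0.14, 0, -0.1], 1],
    [[0, 0, 0], [-0.14, 0, -0.1], 1],
    [[0, 0, 0], [-0.14, 0, -0.09], 1],
    [[0, 0, 0], [-0.14, 0, -0.09], 1],
    [[0, 0, 0], [-0.15, 0, -0.09], 1],
    [[0, 0, 0], [-0.15, 0, -0.08], 1],
    [[0, 0, 0], [-0.15, 0, -0.08], 1],
    [[0, 0, 0], [-0.15, 0, -0.08], 1],
    [[0, 0, 0], [0, 0, 0], 1]
  ]
}}

```text
t: 15.03
tcp_pos: [0.4957, -0.141, 0.1705]
tcp_rot: [-3.141, -0.004, -2.966]
ft_force: [-6.6, -1.4, 6.3]
width: 0.0002
gripper_force: 3.3
```

Run:
```python
from h import *
box('B')
```

```text
t 15.03 box xyz mm [  0.    1.5 170.5] F box [-6.72 -0.18  6.28] rot [-180.    -0.2 -169.9] w 0.0002
```

Emit:
{"fn": "send_rows", "kwargs": {
  "commands": [
    [[0, 0, 0], [-0.15, 0, -0.06], 1],
    [[0, 0, 0], [-0.16, 0, -0.05], 1],
    [[0, 0, 0], [-0.16, 0, -0.05], 1],
    [[0, 0, 0], [-0.16, 0, -0.05], 1],
    [[0, 0, 0], [-0.16, 0, -0.05], 1],
    [[0, 0, 0], [-0.16, 0, -0.05], 1],
    [[0, 0, 0], [-0.16, 0, -0.05], 1],
    [[0, 0, 0], [-0.16, 0, -0.04], 1],
    [[0, 0, 0], [-0.17, 0, -0.04], 1],
    [[0, 0, 0], [-0.17, 0, -0.04], 1],
    [[0, 0, 0], [-0.17, 0, -0.03], 1],
    [[0, 0, 0], [-0.17, 0, -0.03], 1],
    [[0, 0, 0], [-0.17, 0, -0.02], 1],
    [[0, 0, 0], [-0.17, 0, -0.02], 1],
    [[0, 0, 0], [-0.17, 0, -0.02], 1],
    [[0, 0, 0], [-0.17, 0, -0.01], 1],
    [[0, 0, 0], [-0.17, 0, -0.01], 1],
    [[0, 0, 0], [-0.17, 0, -0.01], 1],
    [[0, 0, 0], [0, 0, 0], 1]
  ]
}}

```text
t: 16.62
tcp_pos: [0.5274, -0.1355, 0.1765]
tcp_rot: [3.141, 0.001, -2.965]
ft_force: [-1.2, -0.1, 1.5]
width: -0.0001
gripper_force: 0.9
```

Run:
```python
from h import *
box('B')
```

```text
t 16.62 box xyz mm [ 32.1   1.4 176.5] F box [-1.21  0.09  1.51] rot [ 1.800e+02  1.000e-01 -1.699e+02] w -0.0001
```

Emit:
{"fn": "send_rows", "kwargs": {
  "commands": [
    [[0, 0, 0], [-0.17, 0, 0], 1],
    [[0, 0, 0], [-0.17, 0, 0], 1],
    [[0, 0, 0], [-0.17, 0, 0], 1],
    [[0, 0, 0], [-0.17, 0, 0], 1],
    [[0, 0, 0], [-0.17, 0, 0.01], 1],
    [[0, 0, 0], [-0.06, 0, 0.01], 1],
    [[0, 0, 0], [0, 0, 0], 1],
    [[0, 0, 0], [0, 0, 0], 1],
    [[0, 0, 0], [0, 0, 0], 1]
  ]
}}

```text
t: 17.37
tcp_pos: [0.5358, -0.1339, 0.1762]
tcp_rot: [3.141, 0.0, -2.965]
ft_force: [-1.3, 0.0, 2.3]
width: 0.0002
gripper_force: 0.7
```

Run:
```python
from h import *
box('B'); lid('B')
```

```text
t 17.37 box xyz mm [ 40.7   1.5 176.2] F box [-1.32  0.25  2.28] rot [ 180.     0.  -169.9] w 0.0002
scene 924 lid deg 44.0 463 bar deg 4.5 62
side 1568 lid deg 44.0 1301 bar deg 5.0 126
```

Emit:
{"fn": "send_rows", "kwargs": {
  "commands": [
    [[0, 0, 0], [0.1, 0, 0], 1],
    [[0, 0, 0], [0.1, 0, 0], 1],
    [[0, 0, 0], [0.1, 0, 0], 1],
    [[0, 0, 0], [0.1, 0, 0], 1],
    [[0, 0, 0], [0.1, 0, 0], 1],
    [[0, 0, 0], [0.1, 0, 0], 1],
    [[0, 0, 0], [0.1, 0, 0], 1],
    [[0, 0, 0], [0.1, 0, 0], 1],
    [[0, 0, 0], [0, 0, 0], 1],
    [[0, 0, 0], [0, 0, 0], 1],
    [[0, 0, 0], [0, 0, 0], 1],
    [[0, 0, 0], [0, 0, 0], 1]
  ]
}}

```text
t: 18.47
tcp_pos: [0.5276, -0.1354, 0.1761]
tcp_rot: [3.141, -0.001, -2.965]
ft_force: [-1.8, -1.5, -1.8]
width: -0.0001
gripper_force: 1.1
```

Run:
```python
from h import *
box('B'); lid('B'); box('B')
```

```text
t 18.47 box xyz mm [ 32.3   1.5 176.1] F box [-2.02 -1.17 -1.8 ] rot [ 180.    -0.  -169.9] w -0.0001
scene 1124 lid deg 37.5 653 bar deg 0.0 68
side 1644 lid deg 38.0 1395 bar deg 0.0 138
t 18.57 box xyz mm [ 32.4   1.5 176.1] F box [-1.84 -0.5  -1.13] rot [ 180.    -0.  -169.9] w -0.0002
```

B followed the fingers from 44° to 37.5° and leans on them with about 2 N, so B is worn. I ease it down along the arc.

Emit:
{"fn": "send_rows", "kwargs": {
  "commands": [
    [[0, 0, 0], [0.1, 0, 0.01], 1],
    [[0, 0, 0], [0.1, 0, 0.01], 1],
    [[0, 0, 0], [0.1, 0, 0.01], 1],
    [[0, 0, 0], [0.1, 0, 0.01], 1],
    [[0, 0, 0], [0.1, 0, 0.01], 1],
    [[0, 0, 0], [0.1, 0, 0.01], 1],
    [[0, 0, 0], [0.1, 0, 0.01], 1],
    [[0, 0, 0], [0.1, 0, 0.015], 1],
    [[0, 0, 0], [0.1, 0, 0.015], 1],
    [[0, 0, 0], [0.1, 0, 0.015], 1],
    [[0, 0, 0], [0.1, 0, 0.015], 1],
    [[0, 0, 0], [0.1, 0, 0.015], 1],
    [[0, 0, 0], [0.1, 0, 0.02], 1],
    [[0, 0, 0], [0.1, 0, 0.02], 1],
    [[0, 0, 0], [0.1, 0, 0.025], 1],
    [[0, 0, 0], [0.1, 0, 0.025], 1],
    [[0, 0, 0], [0.1, 0, 0.025], 1],
    [[0, 0, 0], [0.1, 0, 0.025], 1],
    [[0, 0, 0], [0.1, 0, 0.025], 1],
    [[0, 0, 0], [0.1, 0, 0.025], 1]
  ]
}}

```text
t: 20.23
tcp_pos: [0.508, -0.1389, 0.1729]
tcp_rot: [3.142, -0.0, -2.965]
ft_force: [-2.1, 0.1, -1.6]
width: -0.0002
gripper_force: 0.9
```

Run:
```python
from h import *
box('B'); lid('B')
```

```text
t 20.23 box xyz mm [ 12.4   1.4 172.9] F box [-2.02  0.51 -1.57] rot [ 180.    -0.  -169.9] w -0.0002
scene 1516 lid deg 22.5 1051 bar deg 20.0 41
side 1755 lid deg 23.0 1452 bar deg 26.0 89
```

Emit:
{"fn": "send_rows", "kwargs": {
  "commands": [
    [[0, 0, 0], [0.1, 0, 0.035], 1],
    [[0, 0, 0], [0.1, 0, 0.035], 1],
    [[0, 0, 0], [0.1, 0, 0.035], 1],
    [[0, 0, 0], [0.1, 0, 0.035], 1],
    [[0, 0, 0], [0.1, 0, 0.035], 1],
    [[0, 0, 0], [0.1, 0, 0.035], 1],
    [[0, 0, 0], [0.1, 0, 0.035], 1],
    [[0, 0, 0], [0.1, 0, 0.045], 1],
    [[0, 0, 0], [0.1, 0, 0.045], 1],
    [[0, 0, 0], [0.1, 0, 0.045], 1],
    [[0, 0, 0], [0.1, 0, 0.045], 1],
    [[0, 0, 0], [0.1, 0, 0.045], 1],
    [[0, 0, 0], [0.1, 0, 0.045], 1],
    [[0, 0, 0], [0.09, 0, 0.05], 1],
    [[0, 0, 0], [0.09, 0, 0.05], 1],
    [[0, 0, 0], [0.09, 0, 0.05], 1],
    [[0, 0, 0], [0.09, 0, 0.05], 1],
    [[0, 0, 0], [0.09, 0, 0.05], 1],
    [[0, 0, 0], [0.09, 0, 0.05], 1]
  ]
}}

```text
t: 21.92
tcp_pos: [0.4899, -0.1421, 0.1647]
tcp_rot: [3.141, -0.0, -2.965]
ft_force: [-3.0, 0.8, -1.6]
width: 0.0001
gripper_force: 1.0
```

Run:
```python
from h import *
box('B'); lid('B')
```

```text
t 21.92 box xyz mm [ -6.    1.5 164.7] F box [-2.85  1.32 -1.6 ] rot [ 180.    -0.  -169.9] w 0.0001
scene 1687 lid deg 7.5 1220 bar deg 7.0 40
side 1657 lid deg 8.5 1298 bar deg 10.5 91
```

Emit:
{"fn": "send_rows", "kwargs": {
  "commands": [
    [[0, 0, 0], [0.06, 0, 0.04], 1],
    [[0, 0, 0], [0.06, 0, 0.04], 1],
    [[0, 0, 0], [0.06, 0, 0.04], 1],
    [[0, 0, 0], [0.06, 0, 0.04], 1],
    [[0, 0, 0], [0.06, 0, 0.04], 1],
    [[0, 0, 0], [0.06, 0, 0.04], 1],
    [[0, 0, 0], [0.06, 0, 0.04], 1],
    [[0, 0, 0], [0.06, 0, 0.04], 1],
    [[0, 0, 0], [0.06, 0, 0.04], 1],
    [[0, 0, 0], [0.06, 0, 0.04], 1],
    [[0, 0, 0], [0.06, 0, 0.04], 1],
    [[0, 0, 0], [0.06, 0, 0.04], 1],
    [[0, 0, 0], [0.06, 0, 0.04], 1],
    [[0, 0, 0], [0.06, 0, 0.04], 1],
    [[0, 0, 0], [0.06, 0, 0.04], 1],
    [[0, 0, 0], [0.06, 0, 0.0], 1],
    [[0, 0, 0], [0.06, 0, 0.0], 1],
    [[0, 0, 0], [0.06, 0, 0], 1],
    [[0, 0, 0], [0.06, 0, 0], 1],
    [[0, 0, 0], [0.06, 0, 0], 1]
  ]
}}

```text
t: 23.68
tcp_pos: [0.4791, -0.1444, 0.1594]
tcp_rot: [-3.141, 0.002, -2.965]
ft_force: [0.4, 0.4, 0.1]
width: 0.0003
gripper_force: 0.0
```

Run:
```python
from h import *
box('B'); lid('B')
```

```text
t 23.68 box xyz mm [-16.9   1.1 159.4] F box [0.43 0.31 0.14] rot [-1.800e+02  1.000e-01 -1.699e+02] w 0.0003
scene 1709 lid deg 0.0 1188 bar deg 0.0 27
side 1504 lid deg 0.0 1134 bar deg 2.5 100
```

B is shut and unloaded. I back off and lift clear.

Emit:
{"fn": "send_rows", "kwargs": {
  "commands": [
    [[0, 0, 0], [0.3, 0, 0], 1],
    [[0, 0, 0], [0.5, 0, 0], 1],
    [[0, 0, 0], [0.5, 0, 0], 1],
    [[0, 0, 0], [0, 0, -1], 1],
    [[0, 0, 0], [0, 0, -1.5], 1],
    [[0, 0, 0], [0, 0, -1.5], 1],
    [[0, 0, 0], [0, 0, -1.5], 1],
    [[0, 0, 0], [0, 0, -1.5], 1],
    [[0, 0, 0], [0, 0, -1.5], 1],
    [[0, 0, 0], [0, 0, -1.0], 1],
    [[0, 0, 0], [0, 0, 0], 1],
    [[0, 0, 0], [0, 0, 0], 1]
  ]
}}

```text
t: 24.78
tcp_pos: [0.4654, -0.1467, 0.254]
tcp_rot: [-3.141, 0.001, -2.966]
ft_force: [0.5, 0.4, -0.3]
width: -0.0
gripper_force: 0.0
```

Run:
```python
from h import *
box('B'); lid('A'); lid('B'); save('side','end')
```

```text
t 24.78 box xyz mm [-30.9   1.2 254. ] F box [ 0.6   0.35 -0.29] rot [-1.800e+02  1.000e-01 -1.699e+02] w -0.0
scene 569 lid deg 45.0 186 bar deg 44.0 66
side 2141 lid deg 45.0 1825 bar deg 5.5 248
scene 1994 lid deg 0.0 1353 bar deg 0.0 69
side 1495 lid deg 0.0 1134 bar deg 2.0 100
```

View pics/end.png

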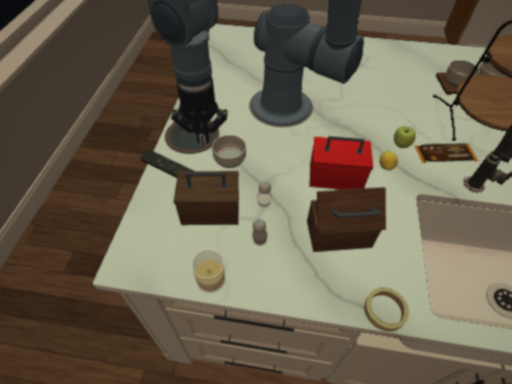

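The final picture shows box A (347,215) standing open at 45°, box B (208,197) shut, and the shakers and candle jar undisturbed. The hand is clear.

```bash
python3 -c "
from rig import r
print(r.close_job())"
```

```text
the job is handed in; nothing more can be done
None
```

I tried both lids and handed the job in at about 25 s: the sound lid (left box, y ≈ +0.22) stands by itself at about 45°, and the worn one (right box, y ≈ −0.14) was eased fully shut, with the other things untouched.

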